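# Fetch the press foot from the spare-parts tray

## Robot

A 6-joint arm with a two-finger parallel gripper is mounted at the origin on the work surface. World frame = base frame: x ahead of the robot, y to its left, z up, the work surface at z = 0. Lengths are in m, angles in degrees, forces in N, time in s.
With the tool pointing down it reaches from about 0.325 to 0.9 m from the base axis. Payload 6.1 kg.
Tool frame: the origin (TCP) lies on the centre line of the jaws, within the pads' length; the fingertips stand 14 mm ahead of it and the grasp point (between the pads) lies 5 mm behind it (ctrl.tip_reach is the distance from the TCP to the fingertips, in m); z points along the fingers, y is the line along which they close (so a half turn about z gives the same grasp; the last joint's range is limited). The gripper opens to 87 mm and grips with 3 to 60 N. Pads are 19 mm wide; open, the fingers measure 117 mm over their backs; the gripper's body (75 mm by 190 mm) begins 51 mm behind the grasp point.
Start: joints at [56.946, 12.628, 87.462, -0, 79.91, -7.225], TCP at [0.272, 0.563, 0.237] pointing down, gripper open.
Joint ranges: [-170.65, 170.65], [-52.31, 119.04], [5.05, 147.46], [-71.25, 251.25], [11.57, 151.72], [-153.62, 153.62]. Speed limits (degrees/s): [147.25, 147.25, 172.46, 180, 180, 180].

## Interface

Orientations are given as a 3x3 rotation matrix whose columns are the frame's x, y, z axes.
In Python, from workcell import ctrl gives the robot as it stands.
- The arm moves only by the shell command python3 -m creep 'ROWS' [OPENING] [FORCE]. ROWS is JSON, a list of rows, each an object of numbers: "dx", "dy", "dz": the shift along the tool's x, y, z each as a share of 0.15 m, from -1 to 1; "rx", "ry", "rz": the turn, a rotation vector about the tool's x, y, z each as a share of 180 degrees, from -1 to 1. A call has 1 to 12 rows; each row is the pose to reach, as a shift and turn from the pose commanded when the call began, along the tool's axes at that moment, turning the shorter way round; what a row does not reach only later rows make up. A row lasts 1/12 s, in which the tool goes at most 41.7 mm and 7.16 degrees, less where a joint would pass 70% of its speed; a pose out of reach is approached as far as the arm can. A call with a number of a shift or a turn outside -1 to 1 is refused whole. A call with a gripper value outside its range is refused whole. OPENING is the closure, from 0 (fully open) to 1 (shut), set as the call begins (- or left out, the last holds). The fingers move at their own pace and stop on an object; FORCE is the grip in N (left out, the last holds). Time passes only in rows, so rows that repeat a pose let the fingers close. It gives the time, the measured TCP pose, the force, the opening and the grip force at its end, in the units of the state.
- ctrl.sense(): the state, without advancing time (a new reading comes with each control period).
- ctrl.grab_frame(name): name is "scene" or "top" or "wrist"; returns a dict with "img" (480x640x3 uint8, red, green, blue), "z_map" (480x640 float32, m along the optical axis (not along the pixel's ray), 0 where there is no reading), "intrinsics" (3x3 intrinsics, pixels), "k1" (the pictures are not rectified: a ray, as slopes to the right and down, at radius r is drawn at 1 + k1 r^2 times it, then the intrinsics apply), "world_from_camera" (4x4, takes a point from camera to world coordinates). Camera axes: x right, y up, looking along -z (the intrinsics and any distortion apply to the point x, -y, -z); pixel columns grow to the right and rows downward; lengths in m; the calibration is good to about 2 mm. A picture is of the moment at which its call begins.
- ctrl.sign_off(): hands the job in; it is judged then, once.
Trained networks look in a picture, given as the dict that the camera call returned (one of the last four; its "shot" number tells which), for a name from the list of things; names that differ only in an ending like _2 or _b are one class to them, and where a whole thing is asked for, a point or a joint stands for the part that bears it (a point fixed in the world has none). Each returns a list of dicts, best first, with "conf" (0 to 1); they miss things now and then, are a little off and sometimes report something else, mostly with a low value. They report only what shows in the picture. A call takes as long as a camera call. They do not tell look-alikes from the thing itself.
- ctrl.look_for(picture, query): "location" ([column, row] in pixels, amid what is visible of it).
- ctrl.silhouettes(picture, query): "pixels" (480x640 bool, what is visible of it) and "location" ([column, row] in pixels, amid what is visible of it).
The state is a dict: "time": time; "joint_positions": joint angles; "joint_vel": joint speeds; "tau": joint torques, N m; "eef_pos": TCP position; "orientation": TCP orientation; "wrist_force": force on the tool from outside, world axes, zero at the start; "torque": the same for the moment, N m; "opening": finger opening in m; "gripper_force": force on a finger pad.
Only numpy, scipy, OpenCV 4.12 (cv2) and the standard library are available. Lean on these libraries where they do the work, as an engineer would, in place of code of your own. Each camera call takes 0.05 s, during which the arm holds its last target. There are 200 camera calls.

## Task

The filtration press on the lab bench is open and its press foot is among the spare parts. Take the press foot (the tall steel part with a broad round base and a slim round neck) out of the shallow metal tray and stand it gently, base down, on the middle of the white square cell between the press's four pillars, then let go. Do not knock over the plain steel post that stands in the same tray.

Things in the scene. Friction and masses are not known exactly. Their poses are not given: they have to be found in the camera images.
- foot: the press foot: turned steel, 64 mm tall, 0.17 to 0.28 kg, standing upright in the tray. Base: a disc 46 mm across, 8 mm thick; a cone tapers to the neck at 18 mm height; neck 20 mm across from there to the flat top. The only part in the tray with both a broad base and a tall neck. Origin: centre of its underside; z up along the neck; yaw means nothing.
- post: a plain steel post, 26 mm across all the way up, 62 mm tall, loose, standing upright in the tray, at least 80 mm from the foot (centre to centre). Origin: centre of its underside; z up along it.
- tray: shallow open metal tray, fixed, 236 mm (x) by 336 mm (y), 32 mm tall, walls and floor 4 mm. Origin: centre of its underside, on the bench; z up. Six parts stand or lie in it in two rows of three, 95 mm apart, in any order, at least 55 mm from the walls; all but foot and post are under 30 mm tall. The tray is on the robot's left or right, the press on the other side.
- cell (a point): middle of the flat top (84 mm square, grey circle 60 mm across) of the white cell, 127 mm above the bench, on the fixed press, a black box 240 x 280 mm, 90 mm tall. x, y along the cell's sides, z up. Four fixed pillars, 12 mm across, at 64 mm either way in x and y, rise 15 mm above the cell's top. A white console, as high as the cell's top, starts 99 mm off towards +y.
Things that resemble listed ones, but are neither listed nor needed, are in the scene too. What is shaped like the foot but pink is not meant.

How it is judged (in metres and radians):
On the way:
1. the foot is lifted clear of the tray (z of foot in the frame of tray above 0.06 m), for 0.1 s.
At the end, for the whole second after the job is handed in: the foot stands at rest on the cell's top, base down and upright (within about 8 degrees), its axis within 15 mm of the middle of the cell and its underside on the cell (within 4 mm); the plain post still stands upright in the tray or wherever it was left (tilted less than about 29 degrees) (horizontal distance between foot and cell below 0.015 m and z of foot in the frame of cell between -0.004 and 0.004 m and angle between foot's own z axis and vertical below 0.15 rad and linear speed of foot below 0.02 m/s and angle between post's own z axis and vertical below 0.5 rad); the robot touches nothing.
It fails at once if the foot is banged or pressed hard on the press (over 60 N) (contact force between foot and press above 60 N).
It fails at once if the plain post is knocked over (angle between post's own z axis and vertical above 0.6 rad).
It also fails if it takes over 38 s, if anything falls off the work surface, if the arm or the gripper's body presses on something with over 40 N, if the wrist force passes 120 N, or if a joint passes its speed limit or range.

## Working session

There is one attempt and no reset: what is moved stays moved. The work goes in short steps, Python scripts to look and compute and a shell command to move; the robot and the scene stay as the last step left them, time stands still between calls to the robot, and variables do not carry over. Pictures are saved under pics/ and viewed, at most 10 in all, crops included, and the job is handed in when it is done.

```bash
mkdir -p pics; cat > h.py <<'E'
import numpy as np, cv2
from workcell import ctrl
def ray(p,u,v):
    K=np.array(p["intrinsics"]);d=np.array([(u-K[0,2])/K[0,0],(v-K[1,2])/K[1,1]])
    s=d.copy()
    for _ in range(20): s=d/(1+p["k1"]*(s@s))
    return s
def world(p,u,v,z=None):
    """u,v arrays -> world points with depth map"""
    u=np.atleast_1d(u);v=np.atleast_1d(v);T=np.array(p["world_from_camera"]);o=[]
    for a,b in zip(u,v):
        s=ray(p,a,b);zz=p["z_map"][int(round(b)),int(round(a))] if z is None else z
        o.append(T[:3,:3]@np.array([s[0]*zz,-s[1]*zz,-zz])+T[:3,3])
    return np.array(o)
def at_h(p,u,v,h):
    T=np.array(p["world_from_camera"]);s=ray(p,u,v);d=T[:3,:3]@np.array([s[0],-s[1],-1]);return T[:3,3]+d*(h-T[2,3])/d[2]
def save(n,im): cv2.imwrite("pics/"+n,cv2.cvtColor(np.ascontiguousarray(im),cv2.COLOR_RGB2BGR))
E
python3 - <<'E'
from h import *
s=ctrl.sense();print(s["time"],s["eef_pos"],np.round(s["orientation"],3).tolist())
ims=[]
for n in("scene","top","wrist"):
    p=ctrl.grab_frame(n);ims.append(p["img"])
    print(n,np.round(p["world_from_camera"],3).tolist(),p["k1"])
    for q in("foot","post","tray","cell"):
        for d in ctrl.silhouettes(p,q)[:4]:
            m=d["pixels"];v,u=np.nonzero(m);k=p["z_map"][v,u]>0;u,v=u[k],v[k]
            if len(u)==0: print(n,q,d["conf"],d["location"]);continue
            i=np.linspace(0,len(u)-1,min(400,len(u))).astype(int);w=world(p,u[i],v[i])
            print(n,q,round(d["conf"],2),np.round(d["location"]),len(u),np.round(np.percentile(w,[3,50,97],axis=0),3).tolist())
save("a_scene.png",ims[0]);save("a_top.png",ims[1]);save("a_wrist.png",ims[2])
E
```

```text
0.0 [0.2719821  0.56206393 0.23543999] [[-0.9, 0.436, -0.001], [0.436, 0.9, -0.002], [0.0, -0.002, -1.0]]
scene [[-0.822, -0.427, 0.377, 1.009], [0.57, -0.611, 0.549, 0.59], [-0.004, 0.666, 0.746, 0.936], [0.0, 0.0, 0.0, 1.0]] -0.18006563883547844
scene foot 0.67 [370. 305.] 497 [[0.543, 0.081, 0.006], [0.565, 0.102, 0.019], [0.58, 0.117, 0.069]]
scene foot 0.66 [330. 364.] 598 [[0.677, 0.141, 0.003], [0.701, 0.165, 0.014], [0.716, 0.18, 0.064]]
scene foot 0.6 [478. 345.] 409 [[0.45, 0.281, 0.004], [0.468, 0.294, 0.046], [0.474, 0.303, 0.067]]
scene foot 0.59 [330. 264.] 460 [[0.545, -0.047, 0.001], [0.567, -0.022, 0.015], [0.582, -0.008, 0.064]]
scene post 0.78 [478. 345.] 360 [[0.455, 0.282, 0.008], [0.469, 0.295, 0.047], [0.474, 0.303, 0.067]]
scene tray 0.7 [428. 336.] 18960 [[0.395, 0.033, 0.0], [0.515, 0.216, 0.004], [0.63, 0.361, 0.031]]
scene cell 0.6 [296. 184.] 12763 [[0.387, -0.362, 0.02], [0.53, -0.175, 0.091], [0.629, -0.095, 0.129]]
top [[0.018, 0.997, -0.071, 0.5], [-1.0, 0.017, -0.007, 0.008], [-0.005, 0.071, 0.997, 1.094], [0.0, 0.0, 0.0, 1.0]] -0.15188000134235868
top foot 0.92 [283. 242.] 337 [[0.54, 0.074, 0.01], [0.557, 0.091, 0.018], [0.577, 0.113, 0.07]]
top foot 0.79 [344. 244.] 387 [[0.54, -0.048, -0.001], [0.559, -0.029, 0.013], [0.581, -0.01, 0.065]]
top foot 0.68 [257. 177.] 360 [[0.674, 0.138, 0.005], [0.689, 0.154, 0.014], [0.713, 0.177, 0.066]]
top post 0.67 [189. 288.] 210 [[0.444, 0.277, 0.004], [0.459, 0.284, 0.065], [0.472, 0.311, 0.068]]
top tray 0.43 [189. 286.] 211 [[0.449, 0.277, 0.008], [0.461, 0.283, 0.065], [0.473, 0.299, 0.068]]
top cell 0.78 [448. 275.] 17221 [[0.379, -0.377, 0.082], [0.497, -0.231, 0.101], [0.613, -0.108, 0.129]]
wrist [[0.436, -0.867, -0.24, 0.207], [0.9, 0.421, 0.116, 0.594], [0.001, -0.266, 0.964, 0.385], [0.0, 0.0, 0.0, 1.0]] -0.010983032406700056
wrist tray 0.88 [213. 388.] 814 [[0.397, 0.321, 0.001], [0.398, 0.358, 0.015], [0.425, 0.369, 0.033]]
```

View pics/a_scene.png

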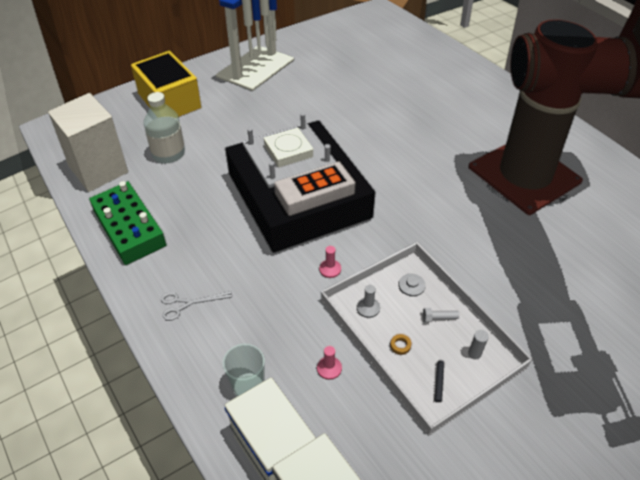

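View pics/a_top.png

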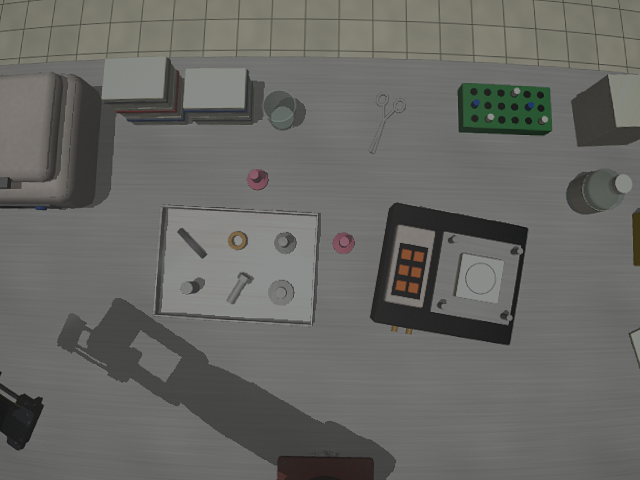

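```bash
python3 - <<'E'
from h import *
for n in("top","scene"):
    p=ctrl.grab_frame(n)
    # foot candidates: top-ring points by height, axis from top slice & base slice
    for c in[(.562,.098),(.462,.29)]:
        V,U=np.mgrid[120:420,150:560];
        z=p["z_map"][V,U];K=np.array(p["intrinsics"]);d=np.stack([(U-K[0,2])/K[0,0],(V-K[1,2])/K[1,1]],-1);s=d.copy()
        for _ in range(15): s=d/(1+p["k1"]*(s**2).sum(-1,keepdims=True))
        T=np.array(p["world_from_camera"]);w=np.stack([s[...,0]*z,-s[...,1]*z,-z],-1)@T[:3,:3].T+T[:3,3]
        near=np.hypot(w[...,0]-c[0],w[...,1]-c[1])<.035
        a=w[near&(w[...,2]>.06)&(w[...,2]<.08)]
        b=w[near&(w[...,2]>.009)&(w[...,2]<.02)]
        for q,t in((a,"top"),(b,"base")):
            if len(q): print(n,c,t,len(q),np.round(q.min(0),4),np.round(q.max(0),4),np.round(np.median(q,0),4))
    hi=(w[...,2]>.122)&(w[...,2]<.134)
    rgb=p["img"][V,U].astype(int)
    white=hi&(rgb.min(-1)>100)
    N,L,S,C=cv2.connectedComponentsWithStats(white.astype(np.uint8))
    for i in range(1,N):
        if S[i,4]>150:
            q=w[L==i];r=cv2.minAreaRect(q[:,:2].astype(np.float32)*1000)
            print(n,"white",S[i,4],C[i]+[150,120],np.round(r[0],1),np.round(r[1],1),round(r[2],1),np.median(q[:,2]))
    for d in ctrl.look_for(p,"cell")[:2]: print(d)
p=ctrl.grab_frame("scene");save("b_crop.png",cv2.resize(p["img"][120:420,230:530],(600,600),interpolation=cv2.INTER_CUBIC))
E
```

```text
top (0.562, 0.098) top 78 [0.5483 0.0852 0.0613] [0.5667 0.1036 0.0725] [0.5583 0.0943 0.0678]
top (0.562, 0.098) base 229 [0.5361 0.0723 0.0091] [0.5959 0.1239 0.02  ] [0.5572 0.0917 0.0148]
top (0.462, 0.29) top 125 [0.4493 0.2766 0.061 ] [0.4718 0.3018 0.0715] [0.4597 0.2885 0.0663]
top (0.462, 0.29) base 19 [0.4371 0.2663 0.0099] [0.4728 0.2875 0.0196] [0.4644 0.2784 0.0146]
top white 1235 [410.69473684 259.50202429] [ 512.5 -153.4] [ 72.3 147. ] 80.9 0.12483055943320198
top white 1822 [479.74368825 278.16245884] [ 490.2 -288.4] [84.  84.4] 81.0 0.12711151635664192
{'location': [448.4, 277.5], 'conf': 0.91}
{'location': [286.0, 243.0], 'conf': 0.5}
scene (0.562, 0.098) top 90 [0.5497 0.0858 0.06  ] [0.5692 0.1069 0.0699] [0.5603 0.0973 0.0661]
scene (0.562, 0.098) base 247 [0.5385 0.0724 0.0091] [0.5935 0.1197 0.02  ] [0.5675 0.1042 0.0149]
scene (0.462, 0.29) top 144 [0.4484 0.2789 0.0601] [0.4738 0.3022 0.0686] [0.4622 0.2915 0.0651]
scene (0.462, 0.29) base 46 [0.4567 0.2795 0.0092] [0.4739 0.3031 0.0193] [0.47   0.2962 0.0144]
scene white 951 [287.57097792 143.76340694] [ 490.7 -285.5] [91.  84.2] 80.3 0.12563312892386203
scene white 876 [309.04223744 184.29223744] [ 513.7 -151.6] [ 78.8 149.4] 80.7 0.12440800516813433
{'location': [297.4, 181.9], 'conf': 0.7}
```

View pics/b_crop.png

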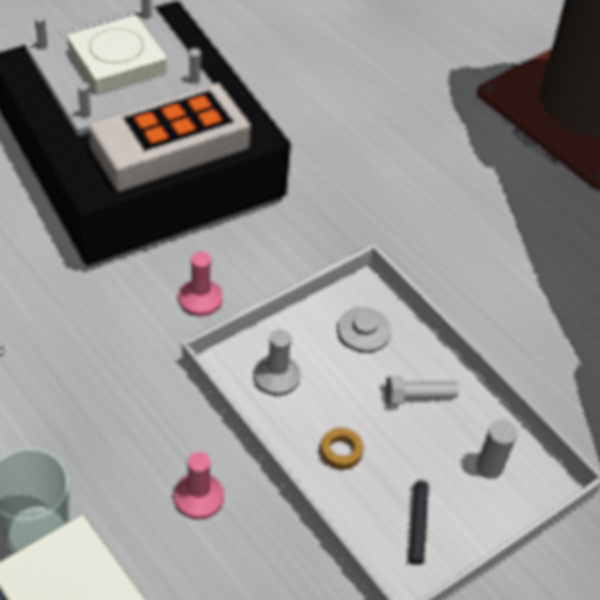

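The foot I want is the grey one at scene (369,300), top view (285,242). These could be mistaken for it:
- the pink feet at scene (330,262) and (330,363)
- the low flanged disc at (412,285)
- the plain post at (478,345)

The crop confirms grey steel with a broad base and a slim neck. Both views put its axis at about (0.559, 0.096) with its top at 0.067. The cell is at about (0.490, -0.287, 0.127).

```bash
python3 -m creep '[{"dx":-0.2,"dy":-0.128},{"dx":-0.4,"dy":-0.256},{"dx":-0.6,"dy":-0.384},{"dx":-0.8,"dy":-0.512},{"dx":-1,"dy":-0.64},{"dx":-1,"dy":-0.64}]' 0.45
python3 -m creep '[{"dx":-0.2,"dy":-0.128},{"dx":-0.4,"dy":-0.256},{"dx":-0.6,"dy":-0.384},{"dx":-0.8,"dy":-0.512},{"dx":-1,"dy":-0.64},{"dx":-1,"dy":-0.64}]'
python3 -m creep '[{"dx":-0.2,"dy":-0.128},{"dx":-0.4,"dy":-0.256},{"dx":-0.6,"dy":-0.384},{"dx":-0.75,"dy":-0.5},{"dx":-0.85,"dy":-0.6},{"dx":-0.9,"dy":-0.64},{"dx":-0.9,"dy":-0.64},{"dx":-0.9,"dy":-0.64}]'
cat > m.py <<'E'
from h import *
def cloud(p):
    V,U=np.mgrid[0:480,0:640];z=p["z_map"];K=np.array(p["intrinsics"]);d=np.stack([(U-K[0,2])/K[0,0],(V-K[1,2])/K[1,1]],-1);s=d.copy()
    for _ in range(15): s=d/(1+p["k1"]*(s**2).sum(-1,keepdims=True))
    T=np.array(p["world_from_camera"]);return np.stack([s[...,0]*z,-s[...,1]*z,-z],-1)@T[:3,:3].T+T[:3,3]
E
python3 - <<'E'
from m import *
s=ctrl.sense();print(s["time"],s["eef_pos"],s["opening"],s["wrist_force"],s["joint_positions"]);R=np.array(s["orientation"])
p=ctrl.grab_frame("wrist");save("c.png",p["img"]);w=cloud(p)
near=np.hypot(w[...,0]-.559,w[...,1]-.096)<.03
for lo,hi in((.06,.075),(.008,.02)):
    m=near&(w[...,2]>lo)&(w[...,2]<hi)&(p["z_map"]>0);q=w[m]
    if len(q):
        (x,y),r=cv2.minEnclosingCircle(q[:,:2].astype(np.float32)*1000);print(len(q),x,y,r,np.percentile(q[:,2],[5,50,95]),np.median(q,0),np.mean(np.nonzero(m),1))
for d in ctrl.look_for(p,"foot"): print(d)
print("to (.559,.096,.047):",R.T@(np.array([.559,.096,.047])-s["eef_pos"])/.15)
E
```

```text
1.0 [0.27231604 0.56256382 0.23656113] 0.08702012363425149 [-0.10969411 -0.41918989  0.73273483] [ 5.69459509e+01  1.26267391e+01  8.74609318e+01 -7.58983450e-04
  7.99095988e+01 -7.22425308e+00]
to (.559,.096,.047): [-3.07546171 -1.967015    1.2637093 ]validation failed for argument at $[0]...
validation failed for argument at $[0]...
validation failed for argument at $[0]...
```

View pics/c.png

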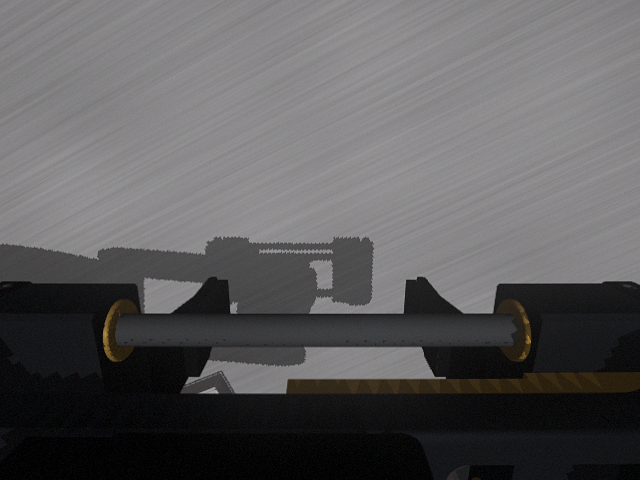

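The wrist picture shows only bench and the gripper's shadow; the fingers are at (210,330) and (425,330). The calls were refused, probably because every row must give all six numbers.

```bash
python3 -m creep '[{"dx":-0.2,"dy":-0.128,"dz":0,"rx":0,"ry":0,"rz":0},{"dx":-0.4,"dy":-0.256,"dz":0,"rx":0,"ry":0,"rz":0},{"dx":-0.6,"dy":-0.384,"dz":0,"rx":0,"ry":0,"rz":0},{"dx":-0.8,"dy":-0.512,"dz":0,"rx":0,"ry":0,"rz":0},{"dx":-1,"dy":-0.64,"dz":0,"rx":0,"ry":0,"rz":0}]' 0.45
```

```text
time: 1.52
eef_pos: [0.366, 0.4095, 0.2367]
orientation: [[-0.9, 0.435, 0.0], [0.435, 0.9, 0.0], [-0.0, 0.0, -1.0]]
wrist_force: [0.9, -0.5, -0.2]
opening: 0.0613
gripper_force: 0.0
```

```bash
python3 -m creep '[{"dx":-0.2,"dy":-0.128,"dz":0,"rx":0,"ry":0,"rz":0},{"dx":-0.4,"dy":-0.256,"dz":0,"rx":0,"ry":0,"rz":0},{"dx":-0.6,"dy":-0.384,"dz":0,"rx":0,"ry":0,"rz":0},{"dx":-0.8,"dy":-0.512,"dz":0,"rx":0,"ry":0,"rz":0},{"dx":-1,"dy":-0.64,"dz":0,"rx":0,"ry":0,"rz":0}]'
python3 -m creep '[{"dx":-0.2,"dy":-0.128,"dz":0,"rx":0,"ry":0,"rz":0},{"dx":-0.4,"dy":-0.256,"dz":0,"rx":0,"ry":0,"rz":0},{"dx":-0.6,"dy":-0.384,"dz":0,"rx":0,"ry":0,"rz":0},{"dx":-0.8,"dy":-0.512,"dz":0,"rx":0,"ry":0,"rz":0},{"dx":-1,"dy":-0.69,"dz":0,"rx":0,"ry":0,"rz":0}]'
python3 -m creep '[{"dx":-0.2,"dy":0,"dz":0,"rx":0,"ry":0,"rz":0},{"dx":-0.33,"dy":0,"dz":0,"rx":0,"ry":0,"rz":0},{"dx":-0.4,"dy":0,"dz":0,"rx":0,"ry":0,"rz":0},{"dx":-0.4,"dy":0,"dz":0,"rx":0,"ry":0,"rz":0},{"dx":-0.4,"dy":0,"dz":0,"rx":0,"ry":0,"rz":0}]'
cat > look.py <<'E'
from m import *
s=ctrl.sense();print(s["time"],s["eef_pos"],s["opening"],s["joint_positions"]);R=np.array(s["orientation"])
p=ctrl.grab_frame("wrist");save("c2.png",p["img"]);w=cloud(p)
near=np.hypot(w[...,0]-.559,w[...,1]-.096)<.03
for lo,hi in((.06,.075),(.008,.02)):
    m=near&(w[...,2]>lo)&(w[...,2]<hi)&(p["z_map"]>0);q=w[m]
    if len(q):
        (x,y),r=cv2.minEnclosingCircle(q[:,:2].astype(np.float32)*1000);print(len(q),x,y,r,np.percentile(q[:,2],[5,50,95]),np.median(q,0),np.mean(np.nonzero(m),1))
for d in ctrl.look_for(p,"foot"): print(d)
print("to (.559,.096,.047):",R.T@(np.array([.559,.096,.047])-s["eef_pos"])/.15)
E
python3 look.py
```

```text
time: 1.93
eef_pos: [0.4594, 0.2575, 0.2368]
orientation: [[-0.9, 0.436, 0.001], [0.436, 0.9, 0.0], [-0.0, 0.001, -1.0]]
wrist_force: [0.0, 0.1, -0.2]
opening: 0.0482
gripper_force: 0.0
time: 2.35
eef_pos: [0.5496, 0.0995, 0.2368]
orientation: [[-0.9, 0.435, 0.001], [0.435, 0.9, 0.001], [-0.001, 0.001, -1.0]]
wrist_force: [1.3, 0.3, 0.5]
opening: 0.0481
gripper_force: 0.0
time: 2.77
eef_pos: [0.6021, 0.0748, 0.2361]
orientation: [[-0.9, 0.436, -0.001], [0.436, 0.9, 0.0], [0.001, -0.0, -1.0]]
wrist_force: [-0.7, 0.9, -0.4]
opening: 0.0479
gripper_force: 0.0
2.7667 [0.60214253 0.0747616  0.23610554] 0.04786722063470895 [-3.77067879e-01  1.02325213e+01  9.02732521e+01  2.17491421e-02
  7.95717761e+01 -6.45499300e+01]
408 559.53173828125 93.788818359375 9.993592262268066 [0.06725712 0.06880266 0.06989413] [0.55926023 0.09407549 0.06880266] [175.22303922 315.39215686]
939 559.6339111328125 93.9620590209961 23.00191307067871 [0.01261176 0.0159606  0.01944892] [0.55747754 0.0954948  0.0159606 ] [170.06602769 315.70500532]
{'location': [314.3, 173.7], 'conf': 0.85}
{'location': [213.1, 227.2], 'conf': 0.67}
{'location': [421.7, 260.2], 'conf': 0.65}
to (.559,.096,.047): [0.31882886 0.00243024 1.26114506]
```

View pics/c2.png

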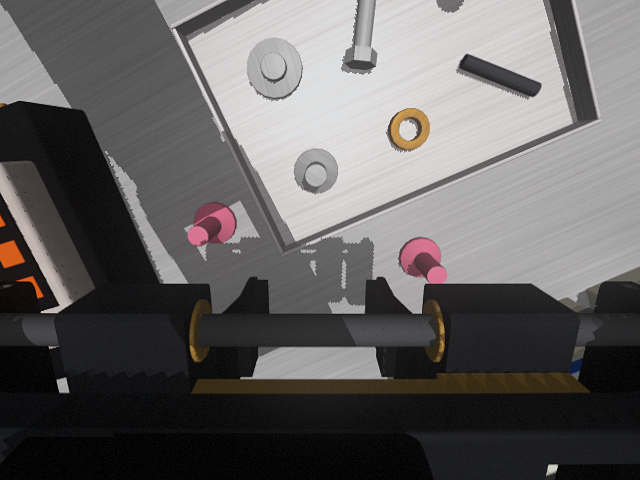

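The foot is at (315,173) in the wrist picture. Its circle fits have radii of 10 and 23 mm, matching the neck and base. Its centre is (0.5595, 0.0938) and its top is at 0.0685, which agrees with the other two views. The pink look-alikes are at (213,222) and (420,260).

```bash
python3 -m creep '[{"dx":0.16,"dy":-0.01,"dz":0,"rx":0,"ry":0,"rz":0},{"dx":0.31,"dy":-0.01,"dz":0.1,"rx":0,"ry":0,"rz":0},{"dx":0.31,"dy":-0.01,"dz":0.3,"rx":0,"ry":0,"rz":0},{"dx":0.31,"dy":-0.01,"dz":0.5,"rx":0,"ry":0,"rz":0},{"dx":0.31,"dy":-0.01,"dz":0.7,"rx":0,"ry":0,"rz":0},{"dx":0.31,"dy":-0.01,"dz":0.85,"rx":0,"ry":0,"rz":0},{"dx":0.31,"dy":-0.01,"dz":0.9,"rx":0,"ry":0,"rz":0},{"dx":0.31,"dy":-0.01,"dz":0.9,"rx":0,"ry":0,"rz":0},{"dx":0.31,"dy":-0.01,"dz":0.9,"rx":0,"ry":0,"rz":0}]'
```

```text
time: 3.62
eef_pos: [0.5601, 0.0939, 0.1025]
orientation: [[-0.901, 0.435, 0.001], [0.435, 0.901, 0.0], [-0.0, 0.0, -1.0]]
wrist_force: [1.1, 0.7, 1.0]
opening: 0.048
gripper_force: 0.0
```

Down 0.055, then close with 30 N.

```bash
python3 -m creep '[{"dx":0,"dy":0,"dz":0.1,"rx":0,"ry":0,"rz":0},{"dx":0,"dy":0,"dz":0.2,"rx":0,"ry":0,"rz":0},{"dx":0,"dy":0,"dz":0.3,"rx":0,"ry":0,"rz":0},{"dx":0,"dy":0,"dz":0.365,"rx":0,"ry":0,"rz":0},{"dx":0,"dy":0,"dz":0.365,"rx":0,"ry":0,"rz":0},{"dx":0,"dy":0,"dz":0.365,"rx":0,"ry":0,"rz":0}]'
python3 -m creep '[{"dx":0,"dy":0,"dz":0,"rx":0,"ry":0,"rz":0},{"dx":0,"dy":0,"dz":0,"rx":0,"ry":0,"rz":0},{"dx":0,"dy":0,"dz":0,"rx":0,"ry":0,"rz":0},{"dx":0,"dy":0,"dz":0,"rx":0,"ry":0,"rz":0},{"dx":0,"dy":0,"dz":0,"rx":0,"ry":0,"rz":0},{"dx":0,"dy":0,"dz":0,"rx":0,"ry":0,"rz":0},{"dx":0,"dy":0,"dz":0,"rx":0,"ry":0,"rz":0},{"dx":0,"dy":0,"dz":0,"rx":0,"ry":0,"rz":0}]' 1 30
```

```text
time: 4.12
eef_pos: [0.5607, 0.0934, 0.0478]
orientation: [[-0.9, 0.436, 0.001], [0.436, 0.9, 0.0], [-0.001, 0.0, -1.0]]
wrist_force: [-0.2, 0.6, 0.4]
opening: 0.0478
gripper_force: 0.0
time: 4.78
eef_pos: [0.5604, 0.0934, 0.0471]
orientation: [[-0.9, 0.436, 0.001], [0.436, 0.9, 0.0], [-0.001, 0.0, -1.0]]
wrist_force: [0.0, 1.2, 1.9]
opening: 0.0195
gripper_force: 30.0
```

```bash
python3 -m creep '[{"dx":0,"dy":0,"dz":-0.08,"rx":0,"ry":0,"rz":0},{"dx":0,"dy":0,"dz":-0.22,"rx":0,"ry":0,"rz":0},{"dx":0,"dy":0,"dz":-0.4,"rx":0,"ry":0,"rz":0},{"dx":0,"dy":0,"dz":-0.6,"rx":0,"ry":0,"rz":0},{"dx":0,"dy":0,"dz":-0.8,"rx":0,"ry":0,"rz":0},{"dx":0,"dy":0,"dz":-0.95,"rx":0,"ry":0,"rz":0},{"dx":0,"dy":0,"dz":-1,"rx":0,"ry":0,"rz":0},{"dx":0,"dy":0,"dz":-1,"rx":0,"ry":0,"rz":0}]'
python3 - <<'E'
from m import *
s=ctrl.sense();print(s["eef_pos"],s["opening"],s["gripper_force"],s["wrist_force"]);R=np.array(s["orientation"])
print(R.T@(np.array([.4905,-.287,.22])-s["eef_pos"])/.15)
p=ctrl.grab_frame("scene");w=cloud(p);e=s["eef_pos"]
m=(np.hypot(w[...,0]-e[0],w[...,1]-e[1])<.03)&(w[...,2]>.1)&(w[...,2]<.18);q=w[m];print(len(q),q[:,2].min() if len(q) else 0)
save("d.png",cv2.resize(p["img"][120:420,230:530],(600,600)))
E
```

```text
time: 5.45
eef_pos: [0.5614, 0.0933, 0.1995]
orientation: [[-0.9, 0.436, 0.005], [0.436, 0.9, -0.0], [-0.004, 0.002, -1.0]]
wrist_force: [0.7, -0.4, -1.7]
opening: 0.0191
gripper_force: 30.0
[0.56139377 0.09325458 0.19953358] 0.019133280224911123 29.992090279658896 [ 0.69103571 -0.40817333 -1.65891717]
[-0.67969738 -2.48740599 -0.13854138]
181 0.1557467505244744
```

View pics/d.png

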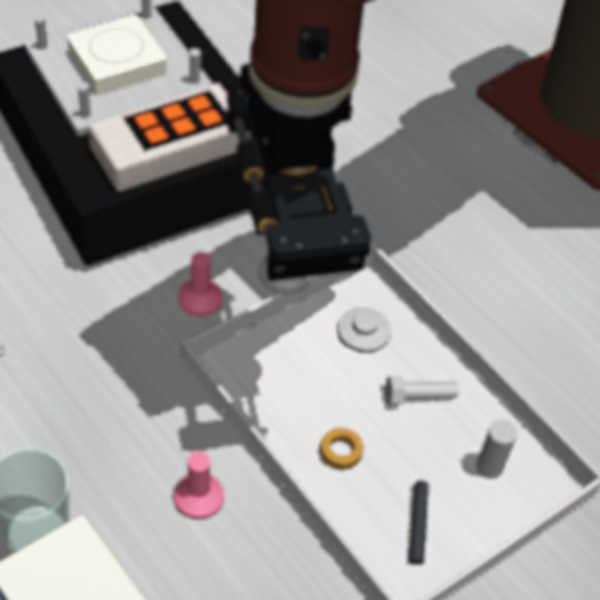

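The foot hangs in the gripper (crop pixel 290,275) and the post still stands (495,448). Next I carry the foot over the cell.

```bash
python3 -m creep '[{"dx":0,"dy":-0.08,"dz":-0.1,"rx":0,"ry":0,"rz":0},{"dx":-0.05,"dy":-0.2,"dz":-0.18,"rx":0,"ry":0,"rz":0},{"dx":-0.1,"dy":-0.4,"dz":-0.2,"rx":0,"ry":0,"rz":0},{"dx":-0.15,"dy":-0.6,"dz":-0.2,"rx":0,"ry":0,"rz":0},{"dx":-0.22,"dy":-0.8,"dz":-0.2,"rx":0,"ry":0,"rz":0}]'
python3 -m creep '[{"dx":-0.05,"dy":-0.2,"dz":0,"rx":0,"ry":0,"rz":0},{"dx":-0.1,"dy":-0.4,"dz":0,"rx":0,"ry":0,"rz":0},{"dx":-0.16,"dy":-0.6,"dz":0,"rx":0,"ry":0,"rz":0},{"dx":-0.22,"dy":-0.8,"dz":0,"rx":0,"ry":0,"rz":0}]'
python3 -m creep '[{"dx":-0.05,"dy":-0.2,"dz":0,"rx":0,"ry":0,"rz":0},{"dx":-0.1,"dy":-0.4,"dz":0,"rx":0,"ry":0,"rz":0},{"dx":-0.16,"dy":-0.6,"dz":0,"rx":0,"ry":0,"rz":0},{"dx":-0.2,"dy":-0.76,"dz":0,"rx":0,"ry":0,"rz":0},{"dx":-0.24,"dy":-0.86,"dz":0,"rx":0,"ry":0,"rz":0},{"dx":-0.24,"dy":-0.88,"dz":0,"rx":0,"ry":0,"rz":0},{"dx":-0.24,"dy":-0.88,"dz":0,"rx":0,"ry":0,"rz":0},{"dx":-0.24,"dy":-0.88,"dz":0,"rx":0,"ry":0,"rz":0},{"dx":-0.24,"dy":-0.88,"dz":0,"rx":0,"ry":0,"rz":0}]'
cat > look2.py <<'E'
import sys
from m import *
s=ctrl.sense();e=s["eef_pos"];R=np.array(s["orientation"]);print(e,s["opening"],s["wrist_force"])
ims=[]
for n in("wrist","top","scene"):
    p=ctrl.grab_frame(n);w=cloud(p);ims.append(p["img"]);ok=p["z_map"]>0
    m=ok&(np.hypot(w[...,0]-.4905,w[...,1]+.287)<.075)&(abs(w[...,2]-.127)<.006)&(p["img"].min(-1)>60)
    if m.sum()>50:
        q=w[m];r=cv2.minAreaRect(q[:,:2].astype(np.float32)*1000);print(n,"cell",m.sum(),np.round(r[0],1),np.round(r[1],1),np.median(q[:,2]))
    b=e[2]-.043
    m=ok&(np.hypot(w[...,0]-e[0],w[...,1]-e[1])<.03)&(w[...,2]>b-.004)&(w[...,2]<b+.012)
    if m.sum()>10: 
        q=w[m];c,r=cv2.minEnclosingCircle(q[:,:2].astype(np.float32)*1000);print(n,"base",m.sum(),c,r,q[:,2].min(),q[:,2].max())
print(R.T@(np.array([.4905,-.287,.170])-e)/.15)
save(sys.argv[1],np.hstack([cv2.resize(ims[0],(400,300)),cv2.resize(ims[2][60:285,200:500],(400,300))]))
E
python3 look2.py e.png
```

```text
time: 5.92
eef_pos: [0.5355, -0.0296, 0.2241]
orientation: [[-0.901, 0.435, -0.004], [0.435, 0.901, 0.001], [0.004, -0.001, -1.0]]
wrist_force: [0.2, -0.3, -2.7]
opening: 0.0193
gripper_force: 30.0
time: 6.25
eef_pos: [0.5129, -0.1522, 0.2236]
orientation: [[-0.9, 0.436, -0.005], [0.436, 0.9, 0.002], [0.005, -0.0, -1.0]]
wrist_force: [0.8, 0.7, -3.1]
opening: 0.0198
gripper_force: 30.0
time: 7.0
eef_pos: [0.49, -0.2845, 0.2261]
orientation: [[-0.901, 0.435, -0.001], [0.435, 0.901, 0.001], [0.001, 0.001, -1.0]]
wrist_force: [-0.7, 0.4, -3.0]
opening: 0.0193
gripper_force: 30.0
[ 0.48997163 -0.28448473  0.22611545] 0.019268494296633278 [-0.71791908  0.3503244  -2.98907216]
wrist cell 7453 [ 491.2 -289.5] [84.2 83.6] 0.12793894246011672
wrist base 1149 (488.242919921875, -283.9231262207031) 22.697254180908203 0.18429568308000502 0.19511349951946153
top cell 555 [ 490.5 -286.2] [82.  85.5] 0.12692904344204314
top base 28 (498.34796142578125, -268.545654296875) 12.43877124786377 0.1854697397651327 0.19507257659533184
scene cell 972 [ 490.7 -285.2] [88.1 85.2] 0.12563947740592074
scene base 156 (488.94189453125, -279.5393981933594) 23.579328536987305 0.18178486739573874 0.19493467330514547
[-0.01094387 -0.01388567  0.37407761]
```

View pics/e.png

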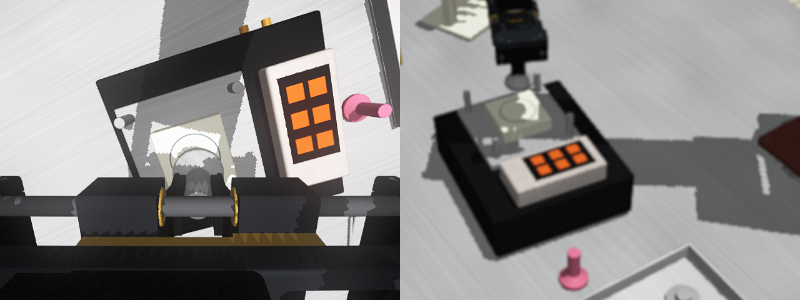

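In the wrist view the held base (200,180) is about 5 mm short of the cell's middle, with the cell's surface at 0.127–0.128. I correct by (-0.025, -0.02) and descend to about 4 mm above it.

```bash
python3 -m creep '[{"dx":-0.025,"dy":-0.02,"dz":0.05,"rx":0,"ry":0,"rz":0},{"dx":-0.025,"dy":-0.02,"dz":0.13,"rx":0,"ry":0,"rz":0},{"dx":-0.025,"dy":-0.02,"dz":0.2,"rx":0,"ry":0,"rz":0},{"dx":-0.025,"dy":-0.02,"dz":0.26,"rx":0,"ry":0,"rz":0},{"dx":-0.025,"dy":-0.02,"dz":0.3,"rx":0,"ry":0,"rz":0},{"dx":-0.025,"dy":-0.02,"dz":0.33,"rx":0,"ry":0,"rz":0},{"dx":-0.025,"dy":-0.02,"dz":0.34,"rx":0,"ry":0,"rz":0},{"dx":-0.025,"dy":-0.02,"dz":0.34,"rx":0,"ry":0,"rz":0},{"dx":-0.025,"dy":-0.02,"dz":0.34,"rx":0,"ry":0,"rz":0}]'
python3 look2.py f.png
```

```text
time: 7.9
eef_pos: [0.4921, -0.2905, 0.1761]
orientation: [[-0.9, 0.436, 0.0], [0.436, 0.9, -0.0], [-0.001, -0.0, -1.0]]
wrist_force: [0.2, 0.4, -1.6]
opening: 0.0192
gripper_force: 30.0
[ 0.49210913 -0.29052144  0.17614318] 0.019202370772640257 [ 0.17661675  0.36814328 -1.60278756]
wrist cell 9564 [ 485.5 -288.5] [84.3 71.8] 0.12790787848834692
wrist base 1389 (491.0423889160156, -289.1239013671875) 29.663984298706055 0.12914670203186746 0.1451393619218349
top cell 526 [ 491.  -286.5] [79.1 85.2] 0.12674457207100737
top base 38 (491.8259582519531, -290.7107849121094) 28.764448165893555 0.12917403748124845 0.14499433208487178
scene cell 703 [ 491.2 -285.6] [91.4 84. ] 0.12551730143964424
scene base 160 (493.6211242675781, -290.2169189453125) 28.014440536499023 0.1292872089630318 0.14512709676961322
[0.01990806 0.01646265 0.04094067]
```

```bash
python3 -m creep '[{"dx":0,"dy":0,"dz":0.006,"rx":0,"ry":0,"rz":0},{"dx":0,"dy":0,"dz":0.012,"rx":0,"ry":0,"rz":0},{"dx":0,"dy":0,"dz":0.018,"rx":0,"ry":0,"rz":0},{"dx":0,"dy":0,"dz":0.024,"rx":0,"ry":0,"rz":0},{"dx":0,"dy":0,"dz":0.024,"rx":0,"ry":0,"rz":0},{"dx":0,"dy":0,"dz":0.024,"rx":0,"ry":0,"rz":0}]'
python3 -m creep '[{"dx":0,"dy":0,"dz":0.004,"rx":0,"ry":0,"rz":0},{"dx":0,"dy":0,"dz":0.007,"rx":0,"ry":0,"rz":0},{"dx":0,"dy":0,"dz":0.007,"rx":0,"ry":0,"rz":0},{"dx":0,"dy":0,"dz":0.007,"rx":0,"ry":0,"rz":0}]'
```

```text
time: 8.55
eef_pos: [0.4918, -0.2903, 0.1721]
orientation: [[-0.9, 0.436, -0.0], [0.436, 0.9, 0.0], [0.0, 0.0, -1.0]]
wrist_force: [-0.4, 0.3, -2.8]
opening: 0.0191
gripper_force: 30.0
time: 8.88
eef_pos: [0.4919, -0.2903, 0.1711]
orientation: [[-0.9, 0.436, -0.0], [0.436, 0.9, 0.0], [0.0, 0.0, -1.0]]
wrist_force: [0.8, -0.2, -2.7]
opening: 0.0192
gripper_force: 30.0
```

```bash
python3 -m creep '[{"dx":0,"dy":0,"dz":0.003,"rx":0,"ry":0,"rz":0},{"dx":0,"dy":0,"dz":0.006,"rx":0,"ry":0,"rz":0},{"dx":0,"dy":0,"dz":0.006,"rx":0,"ry":0,"rz":0},{"dx":0,"dy":0,"dz":0.006,"rx":0,"ry":0,"rz":0}]'
```

```text
time: 9.22
eef_pos: [0.4919, -0.2903, 0.1702]
orientation: [[-0.9, 0.436, -0.0], [0.436, 0.9, 0.0], [0.0, 0.0, -1.0]]
wrist_force: [0.3, 0.1, -2.4]
opening: 0.0194
gripper_force: 30.0
```

```bash
python3 -m creep '[{"dx":0,"dy":0,"dz":0.002,"rx":0,"ry":0,"rz":0},{"dx":0,"dy":0,"dz":0.004,"rx":0,"ry":0,"rz":0},{"dx":0,"dy":0,"dz":0.004,"rx":0,"ry":0,"rz":0},{"dx":0,"dy":0,"dz":0.004,"rx":0,"ry":0,"rz":0}]'
```

```text
time: 9.55
eef_pos: [0.492, -0.2904, 0.1701]
orientation: [[-0.9, 0.436, 0.0], [0.436, 0.9, -0.0], [-0.0, -0.0, -1.0]]
wrist_force: [-1.1, 1.0, 1.4]
opening: 0.019
gripper_force: 30.0
```

The vertical force rose from -2.4 to +1.4 N, so the foot is resting on the cell. I open partway and retreat.

```bash
python3 -m creep '[{"dx":0,"dy":0,"dz":0,"rx":0,"ry":0,"rz":0},{"dx":0,"dy":0,"dz":0,"rx":0,"ry":0,"rz":0},{"dx":0,"dy":0,"dz":0,"rx":0,"ry":0,"rz":0},{"dx":0,"dy":0,"dz":0,"rx":0,"ry":0,"rz":0},{"dx":0,"dy":0,"dz":0,"rx":0,"ry":0,"rz":0},{"dx":0,"dy":0,"dz":0,"rx":0,"ry":0,"rz":0}]' 0.5
python3 -m creep '[{"dx":0,"dy":0,"dz":-0.05,"rx":0,"ry":0,"rz":0},{"dx":0,"dy":0,"dz":-0.15,"rx":0,"ry":0,"rz":0},{"dx":0,"dy":0,"dz":-0.3,"rx":0,"ry":0,"rz":0},{"dx":0,"dy":0,"dz":-0.5,"rx":0,"ry":0,"rz":0},{"dx":-0.2,"dy":0,"dz":-0.7,"rx":0,"ry":0,"rz":0},{"dx":-0.4,"dy":0,"dz":-0.8,"rx":0,"ry":0,"rz":0},{"dx":-0.6,"dy":0,"dz":-0.8,"rx":0,"ry":0,"rz":0},{"dx":-0.7,"dy":0,"dz":-0.8,"rx":0,"ry":0,"rz":0},{"dx":-0.7,"dy":0,"dz":-0.8,"rx":0,"ry":0,"rz":0},{"dx":-0.7,"dy":0,"dz":-0.8,"rx":0,"ry":0,"rz":0}]'
python3 - <<'E'
from m import *
p=ctrl.grab_frame("wrist");w=cloud(p);ok=p["z_map"]>0
for lo,hi in((.18,.2),(.131,.144)):
    m=ok&(np.hypot(w[...,0]-.491,w[...,1]+.289)<.035)&(w[...,2]>lo)&(w[...,2]<hi)
    if m.sum():
        q=w[m];c,r=cv2.minEnclosingCircle(q[:,:2].astype(np.float32)*1000);print(m.sum(),c,r,np.median(q[:,2]))
m=ok&(np.hypot(w[...,0]-.4905,w[...,1]+.287)<.075)&(abs(w[...,2]-.127)<.003)&(p["img"].min(-1)>60)
r=cv2.minAreaRect(w[m][:,:2].astype(np.float32)*1000);print("cell",r,np.median(w[m][:,2]))
s=ctrl.grab_frame("scene")["img"]
save("g.png",np.hstack([cv2.resize(p["img"],(400,300)),cv2.resize(s[60:435,100:600],(400,300))]))
E
```

```text
time: 10.05
eef_pos: [0.492, -0.2904, 0.1696]
orientation: [[-0.9, 0.436, 0.0], [0.436, 0.9, -0.0], [-0.0, -0.0, -1.0]]
wrist_force: [-0.5, -0.5, -0.2]
opening: 0.0421
gripper_force: 0.0
time: 10.88
eef_pos: [0.5864, -0.336, 0.2892]
orientation: [[-0.9, 0.435, -0.001], [0.435, 0.9, 0.001], [0.001, 0.0, -1.0]]
wrist_force: [-0.1, 0.4, -0.3]
opening: 0.0433
gripper_force: 0.0
822 (490.68927001953125, -290.1294250488281) 10.113715171813965 0.19168350179266513
1624 (490.7633056640625, -290.26177978515625) 23.035022735595703 0.13891850773001954
cell ((491.5086669921875, -289.287841796875), (84.34292602539062, 84.6278305053711), 80.58666229248047) 0.12786372541761562
```

View pics/g.png

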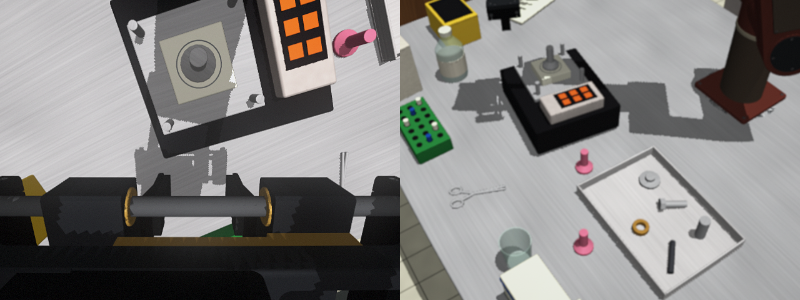

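The foot stands upright at (198,62), centred in the grey circle about 1 mm from the cell's middle. The post still stands at (703,227), and the gripper is clear.

```bash
python3 -c "from workcell import ctrl; print(ctrl.sign_off())"
```

```text
the job is handed in; nothing more can be done
None
```

The press foot stands upright on the cell, about 1 mm off its middle, the post is still standing in the tray, and I handed the job in at about 11 s; the sign-off call returned no verdict.

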